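# Set and lock the depth stop of a drill stand

### The arm

A 7-joint arm with a two-finger parallel gripper is mounted at the origin on the work surface. World frame = base frame: x ahead of the robot, y to its left, z up, the work surface at z = 0. Lengths are in m, angles in rad, forces in N, time in s.
With the tool pointing down it reaches from about 0.4 to 0.85 m from the base axis. Payload 4.5 kg.
Tool frame: the origin (TCP) lies midway between the tips of the shut fingers; the grasp point (between the pads) lies 19 mm behind it (r.hold_point_z is the distance from the TCP to the grasp point, in m); z points along the fingers, y is the direction in which the jaws open and shut (so a half turn about z gives the same grasp; the last joint's range is limited). The gripper opens to 88 mm and grips with 3 to 60 N. Pads are 18 mm wide; open, the fingers measure 123 mm over their backs; the gripper's body (75 mm by 187 mm) begins 45 mm behind the grasp point.
Start: joints at [1.219, 0.689, -0.195, 1.565, 0.157, 0.902, -0.215], TCP at [0.235, -0.579, 0.239] pointing down, gripper open.
Joint ranges: [-3.01, 3.01], [-0.46, 2.08], [-1.47, 1.51], [0.13, 2.56], [-1, 4.14], [0.04, 2.09], [-2.66, 2.66]. Speed limits (rad/s): [2.57, 2.57, 3.14, 3.14, 3.14, 3.14, 3.14].

### API

Orientations are given as a unit quaternion [x, y, z, w].
In Python, from plant import r gives the robot as it stands. The module is installed in compiled form; this text tells all that it offers.
- The arm moves only by the tool move_arm, never from a script. Its arguments are lists of equal length, an entry for each row: "turn": the turn, a rotation vector about the tool's x, y, z in units of 2 pi rad (1.0 is 2 pi rad), a list of three; "dp": the shift along the tool's x, y, z in units of 2.5 cm (1.0 is 2.5 cm), a list of three; "jaw": the closure, from -1 (fully open) to 1 (shut), so that 0 is half open. In form: {"turn": [[wx, wy, wz], ...], "dp": [[x, y, z], ...], "jaw": [jaw, ...]}. A call has 1 to 10 rows; each row shifts and turns the commanded pose from where the row before left it, along the tool's axes as they then stand; what a row does not reach is not made up. A row lasts 1/12 s, in which the tool goes at most 41.7 mm and 7.16 degrees, less where a joint would pass 70% of its speed; a pose out of reach is approached as far as the arm can. A call with a number of a shift or a turn outside -1 to 1 is refused whole. A call with a gripper value outside its range is refused whole. The fingers move at their own pace and stop on an object; "newtons" is the grip in N (left out, the last holds). Time passes only in rows, so rows that do not move let the fingers close. It gives the time, the measured TCP pose, the force and the opening at its end, in the units of the state.
- r.get_state(): the state, without advancing time (a new reading comes with each control period).
- r.snapshot(name): name is "scene" or "side" or "wrist"; returns a dict with "frame" (420x560x3 uint8, blue, green, red), "mtx" (3x3 intrinsics, pixels), "origin" and "orientation" of the camera in the world; the wrist camera has in their place "tool_from_camera" (4x4, takes a point from camera to tool coordinates, whose origin is the TCP and whose axes are the flange's). Camera axes: x right, y up, looking along -z (the intrinsics and any distortion apply to the point x, -y, -z); pixel columns grow to the right and rows downward; lengths in m; the calibration is good to about 2 mm. The wrist camera is an equidistant fisheye: a pixel r from the principal point sees the ray r / f radians off the axis. A picture is of the moment at which its call begins: read the wrist's pose just before it. There is no depth.
- r.finish_job(): hands the job in, once; it reports no verdict.
The state is a dict: "clock": time; "q": joint angles; "qd": joint speeds; "joint_torque": joint torques, N m; "tool_pos": TCP position; "eef_rot": TCP orientation; "contact_force": force on the tool from outside, world axes, zero at the start; "moment": the same for the moment, N m; "opening": opening from 0.0 (shut) to 1.0 (fully open).
Only numpy, scipy, OpenCV 4.12 (cv2) and the standard library are available. Lean on these libraries where they do the work, as an engineer would, in place of code of your own. Each camera call takes 0.05 s, during which the arm holds its last target.

### The job

The drill stand on the step is being set up to bore the rosewood blank clamped on its rest plate. Push its depth stop rod down until the foot rests on the blank, gently so that the wood is not dented, and leave it resting there; then swing the clamp lever counter-clockwise as far as it goes to lock it. Do not disturb the hand drill, the burnisher or the hammer lying about.

Things in the scene. Friction and masses are not known exactly. Their poses are not given: they have to be found in the camera images.
- stand: Grey bench drill stand without its drill, fixed; base 220 x 160 x 20 mm; origin under the base centre, +x along its long side towards the column, z up. Its flat head arm, 46 mm wide, runs over the base from x = -75 to 103 mm, top face at 165 mm; nothing else is taller but the stop rod (x = -55, y = 0 mm) and the clamp lever (pivot at x = 5, y = 0 mm), both on the head.
- work: Black rest plate on the stand's column, 150 x 110 mm, fixed, with the dark rosewood blank (85 x 55 mm face) clamped on it under the stop rod. Origin at the plate's underside below the stand's centre. The plate's height varies; plate and blank thickness were not measured: the blank's upper face lies anywhere from 50 to 80 mm above the step.
- stop: Depth stop: upright 12 mm steel rod, 22 mm sprung foot disc below (gives about 1.2 mm per 10 N), black mushroom head on top, 138 mm from foot to top, 0.16 kg. It slides only up and down and stays where left (5 N of friction; 3 to 4 N of push moves it down). Origin at the foot's underside, z up. It starts 30 to 75 mm clear of the blank; more than 20 N on the blank dents it.
- stop_top (a point): Centre of the flat top of the stop's mushroom head (28 mm flat, 32 mm across, 20 mm tall), 138 mm above the foot's underside; from 180 to 270 mm above the step.
- clamp_pivot (a point): Pivot of the clamp lever on the head's top face, 165 mm above the step; the lever turns about the vertical through it.
- clamp_knob (a point): Middle of the clamp lever's upright black knob, 22 mm across and 50 mm tall, 75 mm from the pivot, knob middle 32 mm above the head's top face (its grip part goes from 18 to 50 mm above the head). The flat lever arm below it is 3 to 12 mm above the head's top.
- clamp (a joint): Angle of the clamp lever, rad: starts at 0 to 0.25 (loose), grows counter-clockwise seen from above, firm stop at 1.40 (locked). At 0 the lever points 30 degrees from the stand's +x towards its +y. Gets stiffer as it turns: 3 to 6 N at the knob; stays where it is left.
- drill: Red-handled hand drill lying on the step beside the stand, 260 mm long, 65 mm high; origin under its middle. Leave alone.
- burnisher: Polished stone burnisher, 110 x 34 x 18 mm, lying on the step; origin under its centre. Leave alone.
- hammer: Brass-headed tuning hammer, 200 mm long, lying on the step; origin under its middle. Leave alone.

How it is judged:
On the way, in this order (a step that is already met when the one before it is completed fails the run):
1. the stop's foot rests on the blank while the clamp is still loose (contact force between stop and work above 0.5 N and value of joint clamp below 0.5 rad), for 0.3 s.
2. the clamp lever is turned home (value of joint clamp above 1.2 rad), for 0.2 s.
At the end, for the whole second after the job is handed in: The stop's foot still rests on the blank (contact force above 0.3 N), and the clamp lever stands at 1.2 rad or more (its stop is at 1.4) and is at rest (contact force between stop and work above 0.3 N and value of joint clamp above 1.2 rad and velocity of joint clamp between -0.05 and 0.05 rad/s); the robot touches nothing.
It fails at once if the stop is pressed on the blank with more than 20 N (contact force between stop and work above 20 N).
It fails at once if the hand drill is moved by more than 20 mm (distance of drill from where it was at the start of the episode above 0.02 m).
It fails at once if the burnisher is moved by more than 20 mm (distance of burnisher from where it was at the start of the episode above 0.02 m).
It fails at once if the hammer is moved by more than 20 mm (distance of hammer from where it was at the start of the episode above 0.02 m).
It also fails if it takes over 51 s, if anything falls off the work surface, if the arm or the gripper's body presses on something with over 40 N, if the wrist force passes 120 N, or if a joint passes its speed limit or range.

## Working session

There is one attempt and no reset: what is moved stays moved. The work goes in short steps, Python scripts to look and compute and a tool call to move; the robot and the scene stay as the last step left them, time stands still between calls to the robot, and variables do not carry over. Pictures are saved under pics/ and viewed, and the job is handed in when it is done.

Besides the shell and the picture viewer there is one more tool, called after "Call:" by a JSON object that holds its "name" and its "arguments", one argument or row to a line. move_arm: Moves the arm, as the interface text tells. Shifts and turns lie within -1 to 1; 1 stands for 2.5 cm of shift or 2 pi rad of turn. Its arguments: {"type":"object","properties":{"turn":{"type":"array","items":{"type":"array","items":{"type":"number","minimum":-1,"maximum":1}}},"dp":{"type":"array","items":{"type":"array","items":{"type":"number","minimum":-1,"maximum":1}}},"jaw":{"type":"array","items":{"type":"number"}},"newtons":{"type":"number"}},"required":["turn","dp","jaw"]}

```bash
mkdir -p pics
python3 - <<'E'
from plant import r
import cv2,json,numpy as np
s=r.get_state();print(s)
print(r.hold_point_z)
d={}
for n in ["scene","side","wrist"]:
    p=r.snapshot(n);cv2.imwrite(f"pics/a_{n}.png",p["frame"])
    print(n,{k:np.array(v).tolist() for k,v in p.items() if k!="frame"})
E
```

```text
{'clock': 0.0, 'q': array([ 1.21884075,  0.68997876, -0.1944994 ,  1.56634242,  0.15728339,
        0.90247718, -0.21506358]), 'qd': array([-2.82224671e-04,  7.36547950e-05,  5.66357378e-04,  5.43859996e-04,
       -1.03376091e-03, -9.23481984e-04,  6.07043824e-05]), 'joint_torque': array([ 3.50198370e-04, -5.27548385e+01, -1.26662135e+00, -1.53427613e+01,
       -5.25691488e-02,  6.52770483e-03,  1.94376116e-04]), 'tool_pos': array([ 0.23487758, -0.57851019,  0.23791334]), 'eef_rot': array([ 9.81446774e-01,  1.91732640e-01, -2.35492409e-04, -8.77478794e-04]), 'contact_force': array([-0.15939484,  0.13359394, -0.80021073]), 'moment': array([ 0.00300037, -0.03890631,  0.02334229]), 'opening': 1.001310088406047}
0.0187
scene {'mtx': [[437.2242672782617, 0.0, 282.4863546331291], [0.0, 437.2242672782617, 210.14907041645344], [0.0, 0.0, 1.0]], 'origin': [1.1786778305580046, -0.3321191923843534, 0.9270497556059383], 'orientation': [0.31000326494403535, 0.17170082930553332, 0.462984817973553, 0.8124419113178655]}
side {'mtx': [[435.1772283527217, 0.0, 271.0091857435143], [0.0, 435.1772283527217, 215.60833488851583], [0.0, 0.0, 1.0]], 'origin': [0.004998165193756692, -0.04687377885884398, 0.6411683969615155], 'orientation': [0.3288902771682093, -0.30863210233930244, -0.6111794908405104, 0.650412977242748]}
wrist {'mtx': [[325.19226210127806, 0.0, 279.74935827966243], [0.0, 325.19226210127806, 206.84200629004843], [0.0, 0.0, 1.0]], 'tool_from_camera': [[-0.0003546616202802521, 0.9518315099588608, 0.30662134769869975, 0.08026191357183932], [0.9999996996643913, 0.0005488769506650313, -0.0005471793279553575, 0.0002662402120701124], [-0.000689119916279389, 0.306621061545884, -0.9518314187555549, -0.14547337183558967], [0.0, 0.0, 0.0, 1.0]]}
```

View pics/a_scene.png

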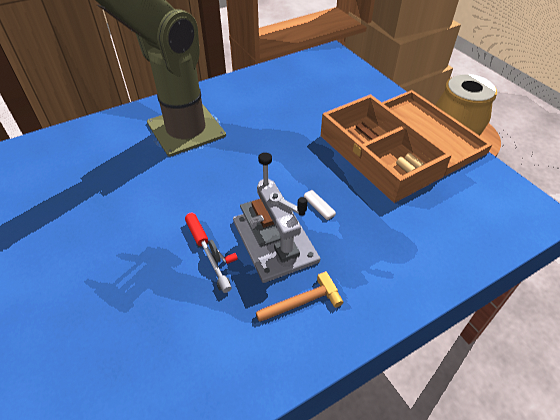

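View pics/a_side.png

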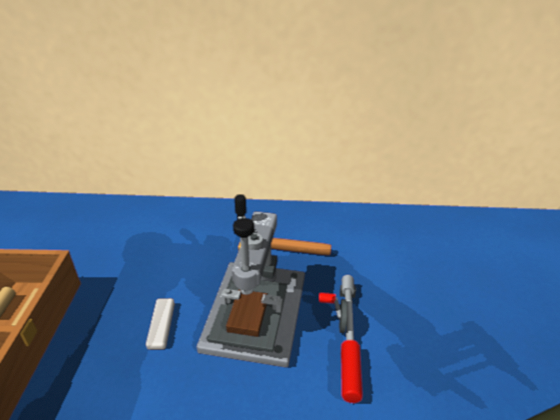

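View pics/a_wrist.png

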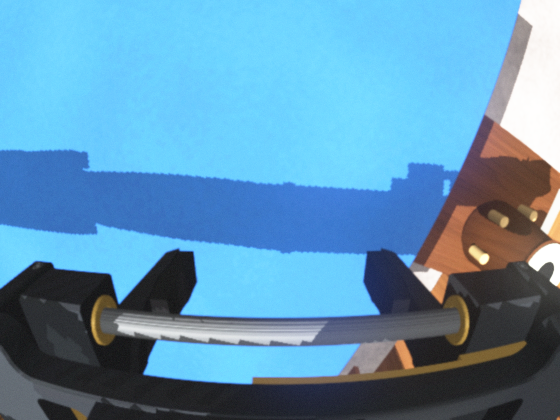

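Run:
```python
import cv2
a=cv2.imread("pics/a_scene.png")[140:300,180:350];cv2.imwrite("pics/a_scene_z.png",cv2.resize(a,None,fx=4.7,fy=3.75*4.7/4.7,interpolation=cv2.INTER_CUBIC) if 0 else cv2.resize(a,(680,640)[:1]+(600,) if 0 else (637,600),interpolation=cv2.INTER_CUBIC))
a=cv2.imread("pics/a_side.png")[185:375,185:375];cv2.imwrite("pics/a_side_z.png",cv2.resize(a,(600,600),interpolation=cv2.INTER_CUBIC))
```

```text
(no output)
```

View pics/a_scene_z.png

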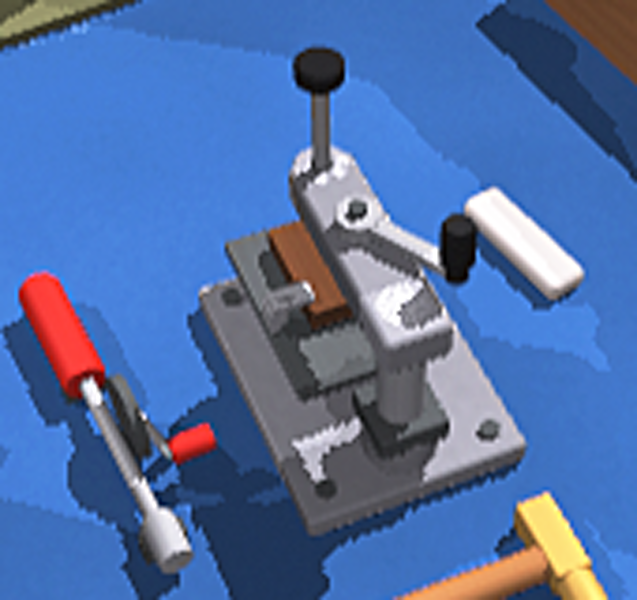

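View pics/a_side_z.png

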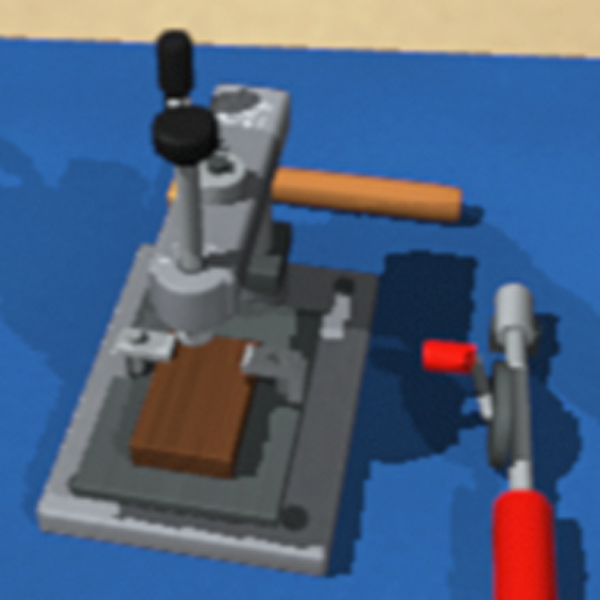

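```bash
cat > h.py <<'E'
import numpy as np
from scipy.spatial.transform import Rotation as R
from scipy.optimize import least_squares
CAM={"scene":(437.2242672782617,282.4863546331291,210.14907041645344,[1.1786778305580046,-0.3321191923843534,0.9270497556059383],[0.31000326494403535,0.17170082930553332,0.462984817973553,0.8124419113178655]),
"side":(435.1772283527217,271.0091857435143,215.60833488851583,[0.004998165193756692,-0.04687377885884398,0.6411683969615155],[0.3288902771682093,-0.30863210233930244,-0.6111794908405104,0.650412977242748])}
def proj(c,P):
    f,cx,cy,o,q=CAM[c]
    p=R.from_quat(q).inv().apply(np.atleast_2d(P)-o)
    return np.c_[cx+f*p[:,0]/-p[:,2], cy-f*p[:,1]/-p[:,2]]
def tri(a,b):
    f=lambda P:np.r_[proj("scene",P)[0]-a,proj("side",P)[0]-b]
    s=least_squares(f,[0.5,-0.3,0.1]);return s.x,s.fun
E
python3 - <<'E'
from h import *
sc=lambda u,v:np.array([180+u/3.747,140+v/3.75]);si=lambda u,v:np.array([185+u/3.158,185+v/3.158])
top=(sc(319,62),si(186,122));kt=(sc(459,222),si(174,38));kb=(sc(456,275),si(177,95))
for p in(top,kt,kb):print(tri(*p))
print(tri(sc(357,210),si(219,165)))
obs=[("scene",(-.11,-.08,.02),0,sc(202,294)) if 0 else None]
S={"scene":[sc(202,292),sc(525,447),sc(308,517)],"side":[si(40,513),si(325,548),si(378,272),si(143,247)]}
C={"side":[(-.11,.08),(-.11,-.08),(.11,-.08),(.11,.08)]}
# scene: left = front? resolve: column end (+x) nearest scene cam
C["scene"]=[(-.11,-.08),(.11,.08),(.11,-.08)]
def f(p,full=True):
    x,y,th,z0,h,a=p;r=[]
    Rz=R.from_euler('z',th)
    W=lambda q:Rz.apply(q)+[x,y,z0]
    for c in S:
        for q,o in zip(C[c],S[c]): r.append(proj(c,W((*q,.02)))[0]-o)
    i=0
    for c,o in zip(("scene","side"),top): r.append(proj(c,W((-.055,0,h)))[0]-o)
    b=np.pi/6+a
    for c,o1,o2 in zip(("scene","side"),kt,kb):
        k=(.005+.075*np.cos(b),.075*np.sin(b))
        r.append(proj(c,W((*k,.215)))[0]-o1)
    return np.array(r).ravel()
for th in (0,-1.,1,2,-2):
    s=least_squares(f,[.55,-.3,th,0,.24,.1],loss='soft_l1');print(s.cost,s.x);
    if s.cost<30:print(s.fun.reshape(-1,2).round(1))
E
```

```text
(array([0.5081516 , 0.02543899, 0.2537297 ]), array([-0.84140643,  0.4795503 , -0.56398685, -0.24674189]))
(array([0.63517816, 0.04841441, 0.2146802 ]), array([-0.85807738,  0.52719712, -0.71848452, -0.33655356]))
(array([0.63875971, 0.04791081, 0.17214885]), array([-0.16178925,  0.09489903, -0.13573158, -0.06095786]))
(array([0.56757346, 0.01754095, 0.18005195]), array([-0.81759676,  0.43120263, -0.61089619, -0.2489523 ]))
10.763708478883933 [ 0.56265996  0.01822524 -0.12126395 -0.00199592  0.25583713  0.0232671 ]
[[-2.6 -0.4]
 [ 0.2 -0.2]
 [-0.6  2.8]
 [-1.7 -0.7]
 [ 0.4  2.9]
 [-0.2 -0.3]
 [-1.1 -2. ]
 [-1.1  0.5]
 [-0.2 -0.3]
 [-0.6  1.2]
 [-0.7  0.2]]
10.763708478883803 [ 0.56265996  0.01822524 -0.12126395 -0.00199592  0.25583713  0.0232671 ]
[[-2.6 -0.4]
 [ 0.2 -0.2]
 [-0.6  2.8]
 [-1.7 -0.7]
 [ 0.4  2.9]
 [-0.2 -0.3]
 [-1.1 -2. ]
 [-1.1  0.5]
 [-0.2 -0.3]
 [-0.6  1.2]
 [-0.7  0.2]]
10.763708478883865 [ 0.56265996  0.01822524 -0.12126395 -0.00199592  0.25583713  0.0232671 ]
[[-2.6 -0.4]
 [ 0.2 -0.2]
 [-0.6  2.8]
 [-1.7 -0.7]
 [ 0.4  2.9]
 [-0.2 -0.3]
 [-1.1 -2. ]
 [-1.1  0.5]
 [-0.2 -0.3]
 [-0.6  1.2]
 [-0.7  0.2]]
10.763708478883835 [ 0.56265996  0.01822524 -0.12126395 -0.00199592  0.25583713  0.0232671 ]
[[-2.6 -0.4]
 [ 0.2 -0.2]
 [-0.6  2.8]
 [-1.7 -0.7]
 [ 0.4  2.9]
 [-0.2 -0.3]
 [-1.1 -2. ]
 [-1.1  0.5]
 [-0.2 -0.3]
 [-0.6  1.2]
 [-0.7  0.2]]
10.763708478883922 [ 0.56265996  0.01822524 -0.12126395 -0.00199592  0.25583713  0.02326709]
[[-2.6 -0.4]
 [ 0.2 -0.2]
 [-0.6  2.8]
 [-1.7 -0.7]
 [ 0.4  2.9]
 [-0.2 -0.3]
 [-1.1 -2. ]
 [-1.1  0.5]
 [-0.2 -0.3]
 [-0.6  1.2]
 [-0.7  0.2]]
```

Call:
{"name": "move_arm", "arguments": {
  "turn": [
    [0,0,0],
    [0,0,0],
    [0,0,0],
    [0,0,0],
    [0,0,0],
    [0,0,0],
    [0,0,0],
    [0,0,0],
    [0,0,0],
    [0,0,0]
  ],
  "dp": [
    [0,0,-0.6],
    [0,0,-0.7],
    [0,0,-0.7],
    [0,0,-0.6],
    [0.4,-0.38,0],
    [0.8,-0.76,0],
    [0.8,-0.76,0],
    [0.8,-0.76,0],
    [0.8,-0.76,0],
    [0.8,-0.76,0]
  ],
  "jaw": [1,1,1,1,1,1,1,1,1,1],
  "newtons": 20
}}

```text
clock: 0.98
tool_pos: [0.298, -0.4394, 0.3035]
eef_rot: [0.981, 0.192, -0.0, -0.0]
contact_force: [0.4, 0.1, 1.1]
opening: 0.272
```

Call:
{"name": "move_arm", "arguments": {
  "turn": [
    [0,0,0],
    [0,0,0],
    [0,0,0],
    [0,0,0],
    [0,0,0],
    [0,0,0],
    [0,0,0],
    [0,0,0],
    [0,0,0],
    [0,0,0]
  ],
  "dp": [
    [0.8,-0.76,0],
    [0.8,-0.76,0],
    [0.8,-0.76,0],
    [0.8,-0.76,0],
    [0.8,-0.76,0],
    [0.8,-0.76,0],
    [0.8,-0.76,0],
    [0.8,-0.76,0],
    [0.8,-0.76,0],
    [0.8,-0.76,0]
  ],
  "jaw": [1,1,1,1,1,1,1,1,1,1]
}}

```text
clock: 1.82
tool_pos: [0.4118, -0.1883, 0.3036]
eef_rot: [0.981, 0.192, -0.0, -0.0]
contact_force: [0.2, -0.0, 0.5]
opening: 0.004
```

Call:
{"name": "move_arm", "arguments": {
  "turn": [
    [0,0,0],
    [0,0,0],
    [0,0,0],
    [0,0,0],
    [0,0,0],
    [0,0,0],
    [0,0,0],
    [0,0,0],
    [0,0,0],
    [0,0,0]
  ],
  "dp": [
    [0.8,-0.76,0],
    [0.8,-0.76,0],
    [0.8,-0.76,0],
    [0.8,-0.76,0],
    [0.8,-0.76,0],
    [0.8,-0.76,0],
    [0.8,-0.76,0],
    [0.8,-0.76,0],
    [0.38,-0.4,0],
    [0,0,0]
  ],
  "jaw": [1,1,1,1,1,1,1,1,1,1]
}}

```text
clock: 2.65
tool_pos: [0.5086, 0.0286, 0.3036]
eef_rot: [0.981, 0.195, 0.001, -0.001]
contact_force: [1.2, -0.4, 0.6]
opening: 0.005
```

Run:
```python
from plant import r
import cv2
s=r.get_state();print(s["clock"],s["tool_pos"],s["contact_force"],s["q"])
for n,c in (("side",(150,340,110,400)),("scene",(60,300,160,400))):
    f=r.snapshot(n)["frame"]
    f=f[c[0]:c[1],c[2]:c[3]];k=min(800/f.shape[1],600/f.shape[0]);cv2.imwrite(f"pics/b_{n}.png",cv2.resize(f,None,fx=k,fy=k,interpolation=2));print(k)
cv2.imwrite("pics/b_wrist.png",r.snapshot("wrist")["frame"])
```

```text
2.65 [0.50859665 0.02856628 0.30358813] [ 1.15968529 -0.41585155  0.59580577] [ 0.03048635  0.45904507 -0.26742732  1.82056737  0.14943701  0.88031227
 -1.48461147]
2.7586206896551726
2.5
```

View pics/b_side.png

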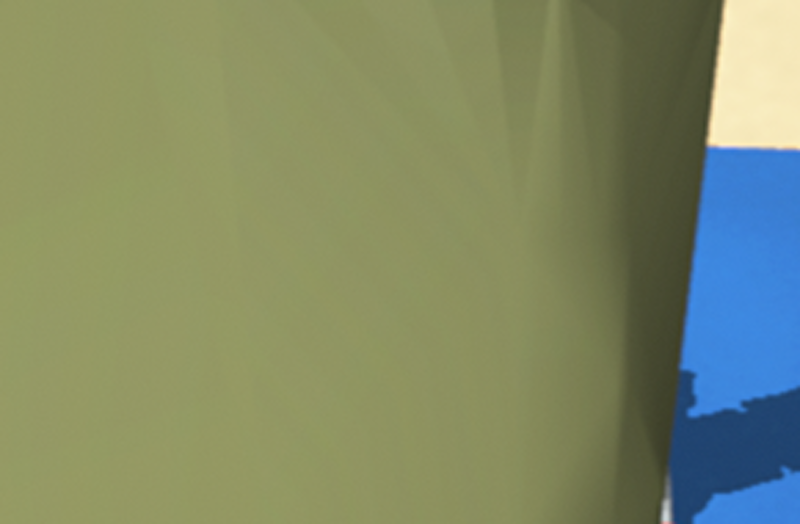

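View pics/b_scene.png

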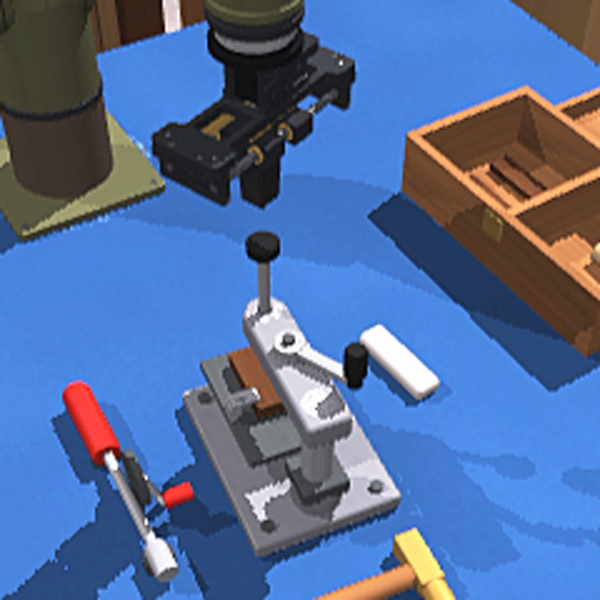

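View pics/b_wrist.png

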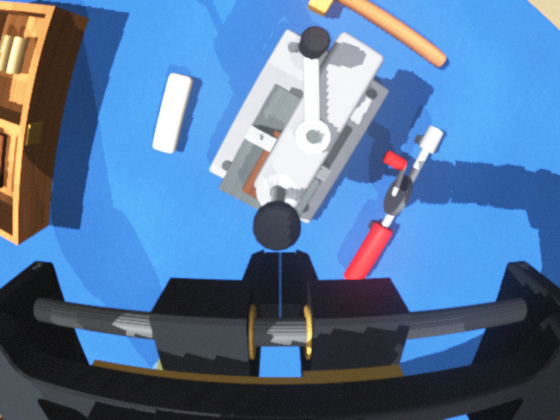

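The wrist view shows the stop head at about (277,225), the pivot at (313,134) and the knob top at about (316,36), with the shut fingers at (280,260). I'll cast rays through these to check the fit.

```bash
cat >> h.py <<'E'
def wray(u,v,z,pos,quat):
    f,cx,cy=325.19226210127806,279.74935827966243,206.84200629004843
    T=np.array([[-0.0003546616202802521,0.9518315099588608,0.30662134769869975,0.08026191357183932],[0.9999996996643913,0.0005488769506650313,-0.0005471793279553575,0.0002662402120701124],[-0.000689119916279389,0.306621061545884,-0.9518314187555549,-0.14547337183558967]])
    a,b=u-cx,v-cy;rr=np.hypot(a,b);t=rr/f
    d=np.array([np.sin(t)*a/rr,-np.sin(t)*b/rr,-np.cos(t)])
    Q=R.from_quat(quat);o=Q.apply(T[:,3])+pos;w=Q.apply(T[:,:3]@d)
    return o+w*(z-o[2])/w[2]
E
python3 - <<'E'
from h import *
from plant import r
s=r.get_state();p,q=s["tool_pos"],s["eef_rot"]
print("top",wray(277,225,.255,p,q),"piv",wray(313,134,.18,p,q),"knobtop",wray(316,36,.215,p,q))
print(R.from_quat(q).as_matrix().round(4))
E
```

```text
top [0.51166909 0.02632112 0.255     ] piv [0.57005065 0.01830514 0.18      ] knobtop [0.63857544 0.04812433 0.215     ]
[[ 9.269e-01  3.753e-01 -1.100e-03]
 [ 3.753e-01 -9.269e-01 -1.200e-03]
 [-1.500e-03  7.000e-04 -1.000e+00]]
```

Call:
{"name": "move_arm", "arguments": {
  "turn": [
    [0,0,0],
    [0,0,0],
    [0,0,0],
    [0,0,0],
    [0,0,0],
    [0,0,0],
    [0,0,0],
    [0,0,0]
  ],
  "dp": [
    [0,0.12,0.3],
    [0,0,0.5],
    [0,0,0.4],
    [0,0,0.3],
    [0,0,0.16],
    [0,0,0.1],
    [0,0,0.1],
    [0,0,0.1]
  ],
  "jaw": [1,1,1,1,1,1,1,1]
}}

```text
clock: 3.47
tool_pos: [0.509, 0.0213, 0.2549]
eef_rot: [0.981, 0.192, 0.0, 0.0]
contact_force: [-1.1, -0.7, 4.3]
opening: 0.006
```

Call:
{"name": "move_arm", "arguments": {
  "turn": [
    [0,0,0],
    [0,0,0],
    [0,0,0],
    [0,0,0],
    [0,0,0],
    [0,0,0],
    [0,0,0]
  ],
  "dp": [
    [0,0,0.1],
    [0,0,0.1],
    [0,0,0.1],
    [0,0,0.1],
    [0,0,0.1],
    [0,0,0.1],
    [0,0,0.1]
  ],
  "jaw": [1,1,1,1,1,1,1]
}}

```text
clock: 4.05
tool_pos: [0.509, 0.0213, 0.237]
eef_rot: [0.981, 0.192, 0.0, 0.0]
contact_force: [0.4, -2.1, 3.5]
opening: 0.01
```

Call:
{"name": "move_arm", "arguments": {
  "turn": [
    [0,0,0],
    [0,0,0],
    [0,0,0],
    [0,0,0],
    [0,0,0]
  ],
  "dp": [
    [0,0,0.1],
    [0,0,0.1],
    [0,0,0.1],
    [0,0,0.1],
    [0,0,0.1]
  ],
  "jaw": [1,1,1,1,1]
}}

```text
clock: 4.47
tool_pos: [0.509, 0.0213, 0.2245]
eef_rot: [0.981, 0.192, 0.0, 0.0]
contact_force: [-0.4, -2.9, 4.1]
opening: 0.007
```

Call:
{"name": "move_arm", "arguments": {
  "turn": [
    [0,0,0],
    [0,0,0],
    [0,0,0]
  ],
  "dp": [
    [0,0,0.03],
    [0,0,0.03],
    [0,0,0.03]
  ],
  "jaw": [1,1,1]
}}

```text
clock: 4.72
tool_pos: [0.509, 0.0215, 0.2224]
eef_rot: [0.981, 0.192, 0.0, 0.0]
contact_force: [0.7, -2.3, 3.0]
opening: 0.001
```

Run:
```python
from h import *
sc=lambda u,v:np.array([180+u/3.747,140+v/3.75]);si=lambda u,v:np.array([185+u/3.158,185+v/3.158])
print(tri(sc(270,233),si(234,460)))
# width: side front edge left/right at each z
from scipy.optimize import brentq
def pt(z,uv):
    return least_squares(lambda P:proj("side",(P[0],P[1],z))[0]-uv,[.5,0]).x
for z in(.05,.06,.07,.08):
    a,b=pt(z,si(132,447)),pt(z,si(234,460)); print(z,a,b,np.hypot(*(a-b)))
```

```text
(array([0.4641408 , 0.00324189, 0.06837429]), array([-1.52672098,  0.66424849, -0.9683009 , -0.33031667]))
0.05 [0.48353728 0.05875008] [0.4782816  0.00316102] 0.055836951854229815
0.06 [0.47544247 0.05696338] [0.4702757  0.00231465] 0.05489243330179143
0.07 [0.46734767 0.05517669] [0.4622698  0.00146828] 0.0539479147493584
0.08 [0.45925287 0.05338999] [0.4542639  0.00062191] 0.05300339619692538
```

Call:
{"name": "move_arm", "arguments": {
  "turn": [
    [0,0,0],
    [0,0,0],
    [0,0,0]
  ],
  "dp": [
    [0,0,0.02],
    [0,0,0.02],
    [0,0,0.02]
  ],
  "jaw": [1,1,1]
}}

```text
clock: 4.97
tool_pos: [0.5089, 0.0215, 0.221]
eef_rot: [0.981, 0.192, 0.0, 0.0]
contact_force: [1.0, -1.9, 4.1]
opening: 0.005
```

Call:
{"name": "move_arm", "arguments": {
  "turn": [
    [0,0,0],
    [0,0,0],
    [0,0,0]
  ],
  "dp": [
    [0,0,0.02],
    [0,0,0.02],
    [0,0,0.02]
  ],
  "jaw": [1,1,1]
}}

```text
clock: 5.22
tool_pos: [0.5089, 0.0216, 0.2195]
eef_rot: [0.981, 0.192, 0.0, 0.0]
contact_force: [1.5, -1.7, 3.7]
opening: 0.005
```

Call:
{"name": "move_arm", "arguments": {
  "turn": [
    [0,0,0],
    [0,0,0],
    [0,0,0]
  ],
  "dp": [
    [0,0,0.02],
    [0,0,0.02],
    [0,0,0.02]
  ],
  "jaw": [1,1,1]
}}

```text
clock: 5.47
tool_pos: [0.5089, 0.0216, 0.2179]
eef_rot: [0.981, 0.192, 0.0, 0.0]
contact_force: [0.8, -2.9, 3.4]
opening: 0.005
```

Call:
{"name": "move_arm", "arguments": {
  "turn": [
    [0,0,0],
    [0,0,0],
    [0,0,0]
  ],
  "dp": [
    [0,0,0.02],
    [0,0,0.02],
    [0,0,0.02]
  ],
  "jaw": [1,1,1]
}}

```text
clock: 5.72
tool_pos: [0.5089, 0.0216, 0.2164]
eef_rot: [0.981, 0.192, 0.0, -0.0]
contact_force: [0.7, -2.5, 2.4]
opening: 0.005
```

Call:
{"name": "move_arm", "arguments": {
  "turn": [
    [0,0,0],
    [0,0,0],
    [0,0,0]
  ],
  "dp": [
    [0,0,0.02],
    [0,0,0.02],
    [0,0,0.02]
  ],
  "jaw": [1,1,1]
}}

```text
clock: 5.97
tool_pos: [0.5089, 0.0217, 0.2149]
eef_rot: [0.981, 0.192, 0.0, -0.0]
contact_force: [0.8, -2.3, 3.7]
opening: 0.005
```

Call:
{"name": "move_arm", "arguments": {
  "turn": [
    [0,0,0],
    [0,0,0],
    [0,0,0]
  ],
  "dp": [
    [0,0,0.02],
    [0,0,0.02],
    [0,0,0.02]
  ],
  "jaw": [1,1,1]
}}

```text
clock: 6.22
tool_pos: [0.5088, 0.0216, 0.2134]
eef_rot: [0.981, 0.192, 0.0, -0.0]
contact_force: [1.9, -1.9, 4.0]
opening: 0.006
```

Call:
{"name": "move_arm", "arguments": {
  "turn": [
    [0,0,0],
    [0,0,0],
    [0,0,0]
  ],
  "dp": [
    [0,0,0.02],
    [0,0,0.02],
    [0,0,0.02]
  ],
  "jaw": [1,1,1]
}}

```text
clock: 6.47
tool_pos: [0.5089, 0.0216, 0.2119]
eef_rot: [0.981, 0.192, 0.0, -0.0]
contact_force: [0.6, -2.3, 4.4]
opening: 0.003
```

Call:
{"name": "move_arm", "arguments": {
  "turn": [
    [0,0,0],
    [0,0,0],
    [0,0,0]
  ],
  "dp": [
    [0,0,0.02],
    [0,0,0.02],
    [0,0,0.02]
  ],
  "jaw": [1,1,1]
}}

```text
clock: 6.72
tool_pos: [0.5089, 0.0216, 0.2104]
eef_rot: [0.981, 0.192, 0.0, -0.0]
contact_force: [0.2, -2.3, 3.6]
opening: 0.005
```

Call:
{"name": "move_arm", "arguments": {
  "turn": [
    [0,0,0],
    [0,0,0],
    [0,0,0]
  ],
  "dp": [
    [0,0,0.02],
    [0,0,0.02],
    [0,0,0.02]
  ],
  "jaw": [1,1,1]
}}

```text
clock: 6.97
tool_pos: [0.5089, 0.0216, 0.2094]
eef_rot: [0.981, 0.192, 0.0, 0.0]
contact_force: [-1.0, -1.5, 10.8]
opening: 0.005
```

Call:
{"name": "move_arm", "arguments": {
  "turn": [
    [0,0,0],
    [0,0,0],
    [0,0,0],
    [0,0,0],
    [0,0,0]
  ],
  "dp": [
    [0,0,0],
    [0,0,0],
    [0,0,0],
    [0,0,0],
    [0,0,0]
  ],
  "jaw": [1,1,1,1,1]
}}

```text
clock: 7.38
tool_pos: [0.5089, 0.0216, 0.2094]
eef_rot: [0.981, 0.192, 0.0, 0.0]
contact_force: [0.6, -1.2, 7.1]
opening: 0.006
```

Call:
{"name": "move_arm", "arguments": {
  "turn": [
    [0,0,0],
    [0,0,0],
    [0,0,0],
    [0,0,0]
  ],
  "dp": [
    [0,0,0.016],
    [0,0,0],
    [0,0,0],
    [0,0,0]
  ],
  "jaw": [1,1,1,1]
}}

```text
clock: 7.72
tool_pos: [0.5089, 0.0216, 0.2092]
eef_rot: [0.981, 0.192, 0.0, 0.0]
contact_force: [0.7, -1.7, 9.6]
opening: 0.008
```

Call:
{"name": "move_arm", "arguments": {
  "turn": [
    [0,0,0],
    [0,0,0],
    [0,0,0],
    [0,0,0],
    [0,0,0],
    [0,0,0],
    [0,0,0]
  ],
  "dp": [
    [0,0,0],
    [0,0,-0.1],
    [0,0,-0.4],
    [0,0,-0.8],
    [0,0,-0.8],
    [0,0,-0.6],
    [0,0,0]
  ],
  "jaw": [1,1,1,1,1,1,1]
}}

```text
clock: 8.3
tool_pos: [0.5095, 0.0225, 0.278]
eef_rot: [0.981, 0.192, 0.002, -0.0]
contact_force: [0.5, 0.5, 0.7]
opening: 0.002
```

Run:
```python
from plant import r
from h import *
import cv2
s=r.get_state();print(s["clock"],s["tool_pos"],s["contact_force"])
c=(60,300,160,400)
f=r.snapshot("scene")["frame"];f=f[c[0]:c[1],c[2]:c[3]];cv2.imwrite("pics/c_scene.png",cv2.resize(f,None,fx=2.5,fy=2.5,interpolation=2))
cv2.imwrite("pics/c_wrist.png",r.snapshot("wrist")["frame"])
```

```text
8.3 [0.50951395 0.02249771 0.27803297] [0.47961889 0.46416563 0.6950736 ]
```

View pics/c_scene.png

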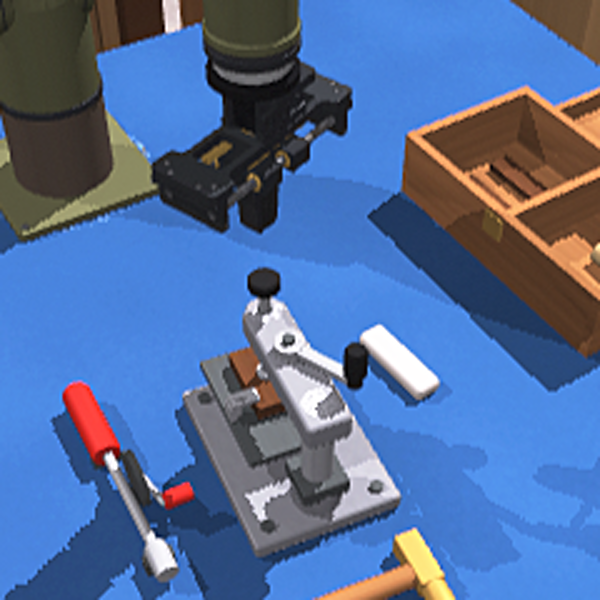

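View pics/c_wrist.png

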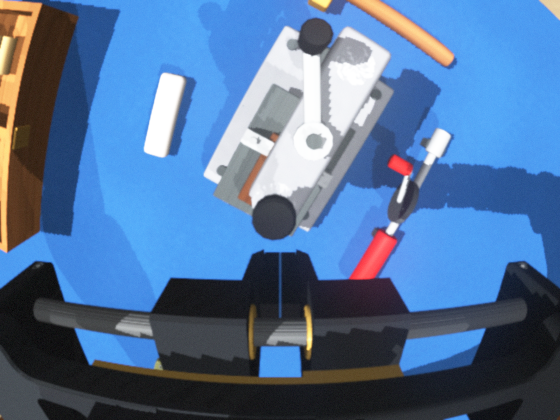

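Call:
{"name": "move_arm", "arguments": {
  "turn": [
    [0,0,0],
    [0,0,0],
    [0,0,0],
    [0,0,0],
    [0,0,0],
    [0,0,0],
    [0,0,0],
    [0,0,0],
    [0,0,0],
    [0,0,0]
  ],
  "dp": [
    [0.5,0.25,0],
    [0.7,0.35,0],
    [0.7,0.35,0],
    [0.7,0.35,0],
    [0.7,0.35,0],
    [0.7,0.35,0],
    [0.7,0.35,0],
    [0.45,0.22,0],
    [0,0,0],
    [0,0,0]
  ],
  "jaw": [1,1,1,1,1,1,1,1,1,1]
}}

```text
clock: 9.23
tool_pos: [0.6511, 0.0107, 0.2739]
eef_rot: [0.981, 0.192, -0.002, -0.0]
contact_force: [0.2, 0.6, -0.2]
opening: 0.003
```

Run:
```python
from plant import r
import cv2
s=r.get_state();print(s["clock"],s["tool_pos"],s["contact_force"],s["eef_rot"])
c=(60,300,160,400)
f=r.snapshot("scene")["frame"];f=f[c[0]:c[1],c[2]:c[3]];cv2.imwrite("pics/d_scene.png",cv2.resize(f,None,fx=2.5,fy=2.5,interpolation=2))
```

```text
9.2333 [0.6510727  0.01069715 0.2738753 ] [ 0.20955757  0.60902148 -0.15427805] [ 9.81424830e-01  1.91836422e-01 -1.98454303e-03 -3.90025803e-04]
```

View pics/d_scene.png

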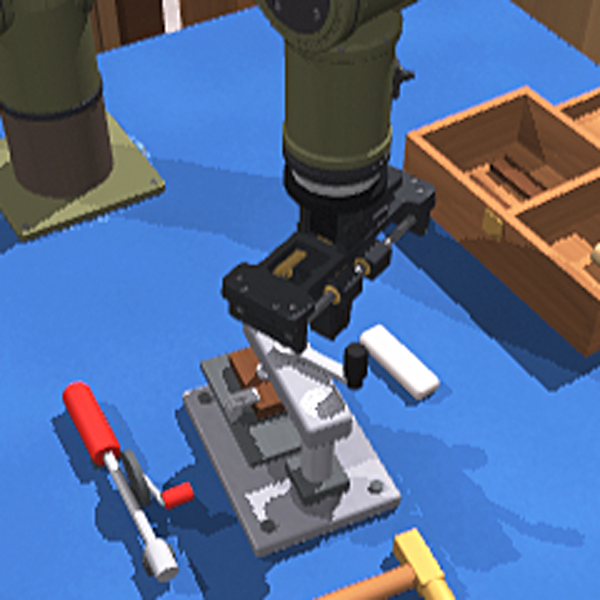

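Call:
{"name": "move_arm", "arguments": {
  "turn": [
    [0,0,0],
    [0,0,0],
    [0,0,0],
    [0,0,0],
    [0,0,0],
    [0,0,0],
    [0,0,0],
    [0,0,0]
  ],
  "dp": [
    [0,0,0.4],
    [0,0,0.6],
    [0,0,0.6],
    [0,0,0.6],
    [0,0,0.5],
    [0,0,0.3],
    [0,0,0.2],
    [0,0,0]
  ],
  "jaw": [1,1,1,1,1,1,1,1]
}}

```text
clock: 9.95
tool_pos: [0.6511, 0.0105, 0.1949]
eef_rot: [0.981, 0.192, -0.001, -0.0]
contact_force: [-0.4, -0.3, 0.3]
opening: 0.003
```

Run:
```python
from plant import r
import cv2
s=r.get_state();print(s["clock"],s["tool_pos"],s["contact_force"],s["eef_rot"])
c=(130,250,230,350)
f=r.snapshot("scene")["frame"];f=f[c[0]:c[1],c[2]:c[3]];cv2.imwrite("pics/e_scene.png",cv2.resize(f,None,fx=5,fy=5,interpolation=2))
cv2.imwrite("pics/e_wrist.png",r.snapshot("wrist")["frame"])
```

```text
9.95 [0.65114316 0.010455   0.19491358] [-0.40254747 -0.34395098  0.27550074] [ 9.81416733e-01  1.91884823e-01 -1.18373971e-03 -9.78653488e-05]
```

View pics/e_scene.png

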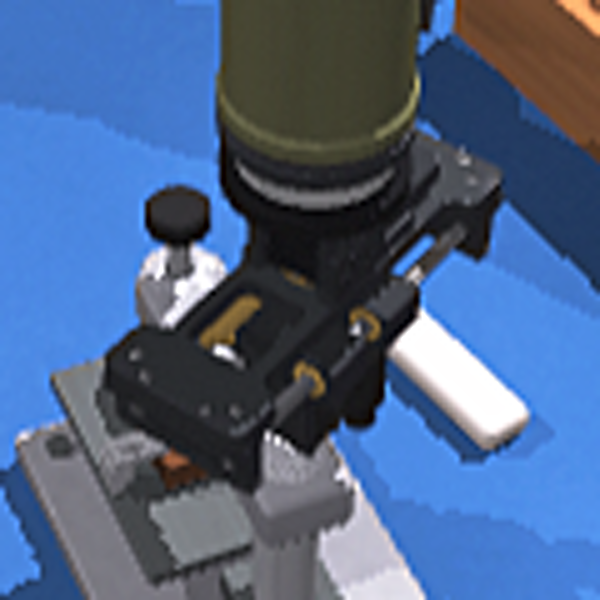

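View pics/e_wrist.png

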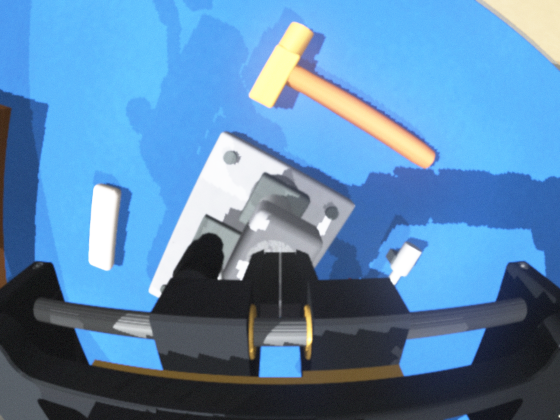

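Call:
{"name": "move_arm", "arguments": {
  "turn": [
    [0,0,0],
    [0,0,0],
    [0,0,0],
    [0,0,-0.011],
    [0,0,-0.011],
    [0,0,-0.011],
    [0,0,-0.011]
  ],
  "dp": [
    [0.07,-0.12,0],
    [0,-0.12,0],
    [0,-0.12,0],
    [0.073,-0.21,0],
    [0.073,-0.21,0],
    [0.073,-0.21,0],
    [0.073,-0.21,0]
  ],
  "jaw": [1,1,1,1,1,1,1]
}}

```text
clock: 10.63
tool_pos: [0.6481, 0.0399, 0.1966]
eef_rot: [0.945, 0.326, 0.001, 0.002]
contact_force: [2.8, -3.4, -0.3]
opening: 0.007
```

```bash
cat > chk.py <<'E'
from plant import r
from h import *
s=r.get_state();p=s["tool_pos"];M=R.from_quat(s["eef_rot"]).as_matrix()
d=p-[.569,.018,p[2]]
print(s["clock"],p,s["contact_force"].round(1),"rel",(M[:,:2].T@d*1e3).round(1),"yaw",np.arctan2(M[1,0],M[0,0]),"F tool",(M.T@s["contact_force"]).round(1))
E
python3 chk.py
```

```text
10.6333 [0.64811459 0.03987545 0.19658275] [ 2.8 -3.4 -0.3] rel [75.8 31.6] yaw 0.6646588273488042 F tool [0.1 4.4 0.3]
```

Call:
{"name": "move_arm", "arguments": {
  "turn": [
    [0,0,-0.011],
    [0,0,-0.011],
    [0,0,-0.011],
    [0,0,-0.011],
    [0,0,-0.011],
    [0,0,-0.011],
    [0,0,-0.011],
    [0,0,-0.011]
  ],
  "dp": [
    [0.073,-0.21,0],
    [0.073,-0.21,0],
    [0.073,-0.21,0],
    [0.073,-0.21,0],
    [0.073,-0.21,0],
    [0.073,-0.21,0],
    [0.073,-0.21,0],
    [0.073,-0.21,0]
  ],
  "jaw": [1,1,1,1,1,1,1,1]
}}

```text
clock: 11.3
tool_pos: [0.6259, 0.0784, 0.1968]
eef_rot: [0.82, 0.572, 0.003, 0.002]
contact_force: [5.4, -0.0, -2.2]
opening: 0.007
```

```bash
python3 chk.py
```

```text
11.3 [0.6258948  0.07843228 0.19679724] [ 5.4 -0.  -2.2] rel [76.4 32.5] yaw 1.2178703257598071 F tool [1.8 5.1 2.2]
```

Call:
{"name": "move_arm", "arguments": {
  "turn": [
    [0,0,-0.011],
    [0,0,-0.011],
    [0,0,-0.011],
    [0,0,-0.011],
    [0,0,-0.011],
    [0,0,-0.011]
  ],
  "dp": [
    [0.07,-0.22,0],
    [0.07,-0.22,0],
    [0.07,-0.22,0],
    [0.07,-0.22,0],
    [0.07,-0.22,0],
    [0.07,-0.22,0]
  ],
  "jaw": [1,1,1,1,1,1]
}}

```text
clock: 11.8
tool_pos: [0.596, 0.0968, 0.1972]
eef_rot: [0.685, 0.729, 0.004, 0.001]
contact_force: [5.9, 3.1, -4.0]
opening: 0.007
```

```bash
python3 chk.py
```

```text
11.8 [0.59600847 0.09675793 0.19720678] [ 5.9  3.1 -4. ] rel [76.9 31.9] yaw 1.6337149416161094 F tool [2.7 6.1 4.1]
```

Call:
{"name": "move_arm", "arguments": {
  "turn": [
    [0,0,-0.006],
    [0,0,-0.006],
    [0,0,-0.006]
  ],
  "dp": [
    [0.04,-0.13,0],
    [0.04,-0.13,0],
    [0.04,-0.13,0]
  ],
  "jaw": [1,1,1]
}}

```text
clock: 12.05
tool_pos: [0.586, 0.0994, 0.1973]
eef_rot: [0.643, 0.766, 0.004, 0.001]
contact_force: [5.4, 3.6, -3.9]
opening: 0.004
```

```bash
python3 chk.py
```

```text
12.05 [0.58596036 0.0993749  0.19730108] [ 5.4  3.6 -3.9] rel [77.2 30.9] yaw 1.745647046250599 F tool [2.6 5.9 4. ]
```

Still turning at about 6 N. I'll push on in small steps until the stop is felt.

Call:
{"name": "move_arm", "arguments": {
  "turn": [
    [0,0,-0.005],
    [0,0,-0.005]
  ],
  "dp": [
    [0.02,-0.09,0],
    [0.02,-0.09,0]
  ],
  "jaw": [1,1]
}}

```text
clock: 12.22
tool_pos: [0.5813, 0.1002, 0.1975]
eef_rot: [0.618, 0.786, 0.005, 0.001]
contact_force: [5.3, 4.2, -2.8]
opening: 0.004
```

```bash
python3 chk.py
```

```text
12.2167 [0.58134683 0.10015792 0.1974524 ] [ 5.3  4.2 -2.8] rel [76.9 31.4] yaw 1.8086598909587634 F tool [2.8 6.1 2.8]
```

Call:
{"name": "move_arm", "arguments": {
  "turn": [
    [0,0,0],
    [0,0,0]
  ],
  "dp": [
    [0,-0.06,0],
    [0,-0.06,0]
  ],
  "jaw": [1,1]
}}

```text
clock: 12.38
tool_pos: [0.5785, 0.0998, 0.1976]
eef_rot: [0.619, 0.786, 0.005, 0.001]
contact_force: [5.1, 4.6, -1.0]
opening: 0.005
```

```bash
python3 chk.py
```

```text
12.3833 [0.5784814  0.0998245  0.19755165] [ 5.1  4.6 -1. ] rel [77.3 28.4] yaw 1.8072950234788343 F tool [3.3 6.1 1.1]
```

Call:
{"name": "move_arm", "arguments": {
  "turn": [
    [0,0,0],
    [0,0,0]
  ],
  "dp": [
    [0,-0.05,0],
    [0,-0.05,0]
  ],
  "jaw": [1,1]
}}

```text
clock: 12.55
tool_pos: [0.5762, 0.0994, 0.1977]
eef_rot: [0.619, 0.786, 0.005, 0.001]
contact_force: [4.8, 4.8, -1.1]
opening: 0.002
```

```bash
python3 chk.py
```

```text
12.55 [0.57615662 0.09938705 0.19767673] [ 4.8  4.8 -1.1] rel [77.4 26. ] yaw 1.8072979338713464 F tool [3.6 5.7 1.2]
```

Call:
{"name": "move_arm", "arguments": {
  "turn": [
    [0,0,0],
    [0,0,0]
  ],
  "dp": [
    [0,-0.05,0],
    [0,-0.05,0]
  ],
  "jaw": [1,1]
}}

```text
clock: 12.72
tool_pos: [0.5749, 0.0991, 0.1979]
eef_rot: [0.619, 0.786, 0.006, 0.002]
contact_force: [9.4, 6.1, -4.0]
opening: 0.004
```

```bash
python3 chk.py
python3 - <<'E'
from plant import r
import cv2
c=(130,250,210,330)
f=r.snapshot("scene")["frame"];f=f[c[0]:c[1],c[2]:c[3]];cv2.imwrite("pics/f_scene.png",cv2.resize(f,None,fx=5,fy=5,interpolation=2))
cv2.imwrite("pics/f_wrist.png",r.snapshot("wrist")["frame"])
E
```

```text
12.7167 [0.57486844 0.09911944 0.19788326] [ 9.4  6.1 -4. ] rel [77.5 24.7] yaw 1.8073204068959923 F tool [ 3.7 10.5  4.1]
```

View pics/f_scene.png

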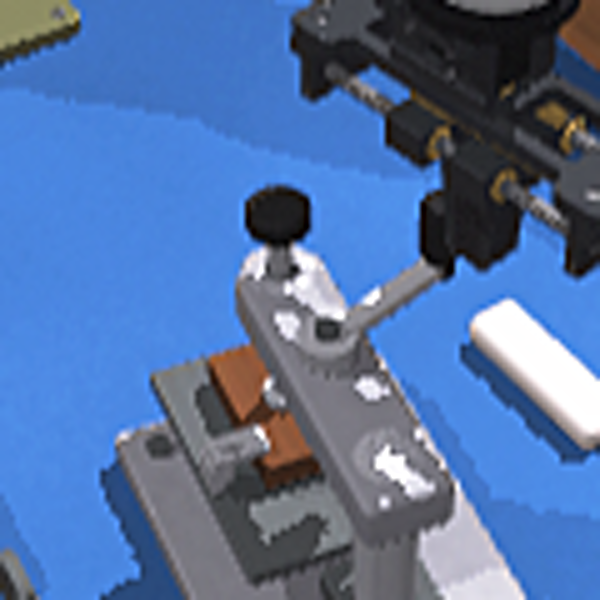

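View pics/f_wrist.png

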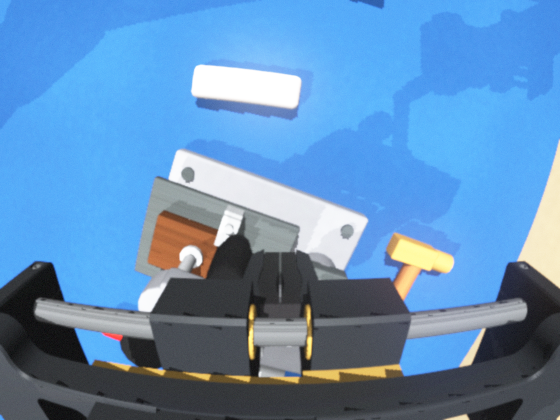

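The force rose to 10.5 N with motion halting, so the lever is at its stop. The picture shows the lever pointing across the head, with the foot on the blank. Next I back off.

Call:
{"name": "move_arm", "arguments": {
  "turn": [
    [0,0,0],
    [0,0,0],
    [0,0,0],
    [0,0,0],
    [0,0,0],
    [0,0,0],
    [0,0,0],
    [0,0,0],
    [0,0,0],
    [0,0,0]
  ],
  "dp": [
    [0,0,0],
    [0,0,0],
    [0,0.2,0],
    [0,0.5,0],
    [0,0.5,0],
    [0,0,-0.6],
    [0,0,-0.9],
    [0,0,-0.9],
    [0,0,-0.9],
    [0,0,-0.6]
  ],
  "jaw": [1,1,1,1,1,1,1,1,1,1]
}}

```text
clock: 13.65
tool_pos: [0.6002, 0.1022, 0.2959]
eef_rot: [0.619, 0.785, 0.001, 0.001]
contact_force: [0.9, -0.1, 0.2]
opening: 0.006
```

Call:
{"name": "move_arm", "arguments": {
  "turn": [
    [0,0,0],
    [0,0,0],
    [0,0,0],
    [0,0,0],
    [0,0,0],
    [0,0,0]
  ],
  "dp": [
    [0,0.6,-0.6],
    [0,0.8,-0.6],
    [0,0.8,-0.6],
    [0,0.5,0],
    [0,0,0],
    [0,0,0]
  ],
  "jaw": [1,1,1,1,1,1]
}}

```text
clock: 14.15
tool_pos: [0.665, 0.1177, 0.338]
eef_rot: [0.619, 0.785, -0.001, -0.0]
contact_force: [0.1, 0.3, 0.5]
opening: 0.002
```

```bash
python3 chk.py
python3 - <<'E'
from plant import r
import cv2
c=(130,330,170,370)
f=r.snapshot("scene")["frame"];f=f[c[0]:c[1],c[2]:c[3]];cv2.imwrite("pics/g_scene.png",cv2.resize(f,None,fx=3,fy=3,interpolation=2))
cv2.imwrite("pics/g_side.png",r.snapshot("side")["frame"])
cv2.imwrite("pics/g_wrist.png",r.snapshot("wrist")["frame"])
E
```

```text
14.15 [0.66501214 0.1177155  0.33796596] [0.1 0.3 0.5] rel [ 74.6 116.6] yaw 1.8060233589317156 F tool [ 0.3  0.2 -0.5]
```

View pics/g_scene.png

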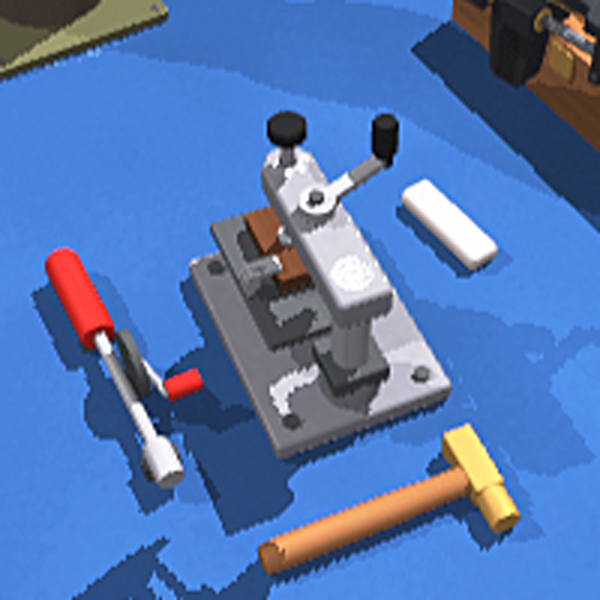

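View pics/g_wrist.png

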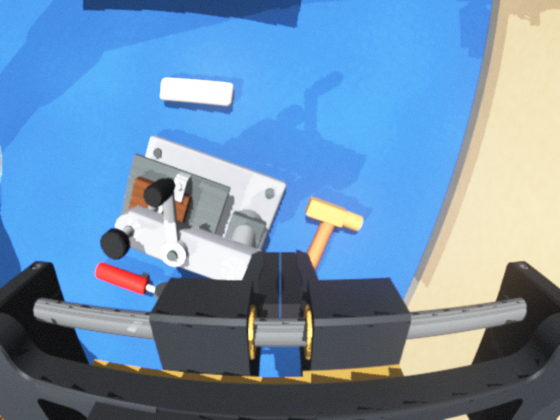

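Run:
```python
from h import *
from plant import r
uv=np.array([170+385/3,130+123/3])
k=least_squares(lambda P:proj("scene",(P[0],P[1],.215))[0]-uv,[.5,0]).x
for pv in ([.569,.018],[.5676,.0175]): print(k,"a=",np.arctan2(k[1]-pv[1],k[0]-pv[0])+.121-np.pi/6)
uv=np.array([170+287/3,130+122/3]);print("stoptop",[least_squares(lambda P:proj("scene",(P[0],P[1],z))[0]-uv,[.5,0]).x for z in (.205,.209)])
r.finish_job()
```

```text
[0.55330468 0.09126369] a= 1.379238129794766
[0.55330468 0.09126369] a= 1.3596234361797697
stoptop [array([0.50399876, 0.030243  ]), array([0.50773633, 0.02823559])]
the job is handed in; nothing more can be done
```

I pushed the stop down onto the blank, turned the clamp lever to its stop and handed the job in at about 14.3 s. No verdict is reported.

- **Stop:** I pushed it down with the shut fingers until the wrist force rose from about 3.5 N to 7–11 N. That puts roughly 4–7 N on the blank after the rod's own resistance, against the 20 N limit. I held it there for about 0.7 s, then lifted off. In the last scene picture the head's position fits a top about 209 mm above the step, the height it was pushed to. The foot force after release was not measured directly.
- **Clamp:** I pushed the knob counter-clockwise around its arc at 4–6 N until it met the firm stop, where the force jumped to about 10.5 N. After I backed off, the last picture puts the clamp angle at about 1.36–1.38 rad. The requirement is 1.2 and the stop is at 1.40.
- **Surroundings:** The hand drill, burnisher and hammer look unmoved in the pictures. The arm ended well clear, with the wrist force close to zero.
- **Disagreements:** The scene/side and wrist cameras differed by up to about 3 mm. Pushing the stop, the tool sat about 4–5 mm off the head's centre in y, still on the flat top. No check failed.

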